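# Test the corner springs of a footstool seat board

## Task

Test the two corner springs of the seat board on its stand with your fingertips: press down the far left corner (round pad) until its pointer is level with the mark on its scale, hold it there for a second, and let it spring back up. Then do the same with the far right corner (square pad) and its own mark. Do not press a pointer well past its mark, press only one corner at a time, and leave the things lying around alone.

Things in the scene. Friction and masses are not known exactly. Their poses are not given: they have to be found in the camera images.
- stand: Spring-test stand, fixed to the table: grey laminate base 340 x 420 x 20 mm. Origin on the table at z = 0; its x axis points from the pivot side (near the robot) to the scale side, y to its left, z up. It is turned by up to 0.35 rad from the robot's axes.
- seat_board: Plywood seat board, 240 (x) x 250 (y) x 15 mm, its top 100 mm above the table. Pivots on a ball post at the middle of its near edge, on a coil spring under each far corner; cannot be lifted off. Origin at the pivot, 92.5 mm up; board centre 90 mm along its x. Pressed on one pad, only that corner's pointer sinks (the other moves under 2 mm); let go, it springs back up to a stop.
- pad_left (a point): Top centre of the steel press pad at the far left corner (+y): round, 42 mm across, 5 mm thick; 105 mm above the table at rest, at (162, 90, 12.5) mm in the seat board's frame. It takes about 5 N to start moving, 8 to 13 N at the mark; the pad sinks about 0.6 mm per mm of its pointer (13 to 26 mm at the mark; stop at about 37 mm).
- pad_right (a point): The same for the far right corner (-y): square pad 40 x 40 x 5 mm, at (162, -90, 12.5) mm in the seat board's frame; same springs, same forces and travel.
- needle_left (a point): Tip of the left pointer, a dark steel wire 4.4 mm thick that sticks out past the far edge of the seat board at its far left corner and bends outward across the far face of the left scale. Tip at rest 103 mm above the table; it sinks as the corner is pressed. It touches nothing.
- needle_right (a point): Tip of the right pointer, the mirror image.
- mark_left (a point): Left scale's mark: the height the left pointer must sink to. A fixed dark marker clipped on the outer edge of the scale (upright aluminium strip 50 mm wide, top at 132 mm, 35 mm beyond the board) with a flat wedge, 4 mm high, reaching inward to the pointer. Point: mid-height of the wedge, straight below the resting pointer's tip, 22 to 42 mm down; differs from the right one. z axis up.
- mark_right (a point): The right scale's mark, the mirror image, set at its own height.
- tape: Roll of tape, 56 mm across, 22 mm high, on the stand between the scales; a bystander. Origin: centre of its underside.
- chalk: White chalk block 22 x 45 x 12 mm, on the stand beside the tape; a bystander. Origin: centre of its underside.
- tacks: Glass tack jar, 56 mm across, 70 mm high, to the left; a bystander. Origin: centre of its underside.
- hammer: Hammer 260 mm long lying to the left; a bystander. Origin: centre of its underside.
- glue: Spray can 64 mm across, 200 mm high, to the right; a bystander. Origin: centre of its underside.
- screwdriver: Screwdriver 200 mm long lying to the right; a bystander. Origin: centre of its underside.
- stapler: Blue staple gun lying on its side, 200 x 130 mm, 35 mm high, to the right, near the robot; a bystander. Origin: centre of its underside.

How it is judged:
By the outcome, as a careful person would: the job done as asked, in the order asked, and still so for the second after the job is handed in, with the robot touching nothing.
It also fails if it takes over 53 s, if anything falls off the work surface, if the arm or the gripper's body presses on something with over 40 N, if the wrist force passes 120 N, or if a joint passes its speed limit or range.

## Robot

A 6-joint arm with a two-finger parallel gripper is mounted at the origin on the work surface. World frame = base frame: x ahead of the robot, y to its left, z up, the work surface at z = 0. Lengths are in mm, angles in rad, forces in N, time in s.
With the tool pointing down it reaches from about 375 to 975 mm from the base axis. Payload 3.8 kg.
Tool frame: the origin (TCP) lies midway between the tips of the shut fingers; the grasp point (between the pads) lies behind it (hold_point_z is the z of the grasp point in the tool frame, in mm); z points along the fingers, y is the direction in which the jaws open and shut (so a half turn about z gives the same grasp; the last joint's range is limited). The gripper opens to 88 mm and grips with 3 to 60 N. Pads are 18 mm wide; open, the fingers measure 123 mm over their backs; the gripper's body (75 mm by 187 mm) begins 45 mm behind the grasp point.
Start: joints at [1.157, 0.264, 1.604, -0, 1.274, -0.037], TCP at [248.361, 627.642, 238.706] pointing down, gripper open.
Joint ranges: [-2.63, 2.63], [-0.94, 2.18], [0.31, 2.57], [-1.31, 4.45], [0, 2.66], [-2.55, 2.55]. Speed limits (rad/s): [2.57, 2.57, 3.14, 3.14, 3.14, 3.14].

## Interface

Orientations are given as a unit quaternion [w, x, y, z].
In Python, from workcell import * gives the robot as it stands.
- The arm moves only by the tool apply_moves, never from a script. Its argument "rows" is a list of rows, each a list of 5 numbers: the shift along the tool's x, y, z in m, then the turn about the tool's z in rad, then the closure in counts, from 0 (fully open) to 255 (shut). A call has 1 to 20 rows; each row shifts and turns the pose as measured when the row begins, along the tool's axes as they then stand; what a row does not reach is not made up. A row lasts 1/12 s, in which the tool goes at most 41.7 mm and 7.16 degrees, less where a joint would pass 70% of its speed; a pose out of reach is approached as far as the arm can. A call with a gripper value outside its range is refused whole. The fingers move at their own pace and stop on an object; the grip force is fixed at half the most. Time passes only in rows, so rows that do not move let the fingers close. It gives the time, the measured TCP pose, the force and the opening at its end, in the units of the state.
- read_state(): the state, without advancing time (a new reading comes with each control period).
- read_camera(name): name is "scene" or "top"; returns (picture, depth): 400x640x3 uint8, blue, green, red; 400x640 float32, mm along the optical axis (not along the pixel's ray), 0 where there is no reading.
- camera_info(name): a dict with "fx", "fy", "cx", "cy" (pixels), "origin" and "attitude" of the camera in the world. Camera axes: x right, y down, z forward; pixel columns grow to the right and rows downward; lengths in mm; the calibration is good to about 2 mm. A picture is of the moment at which its call begins. camera_info takes no time and is no camera call.
- job_done(): hands the job in, once; it reports no verdict.
The state is a dict: "time_s": time; "joint_positions": joint angles; "dq": joint speeds; "effort": joint torques, N m; "position": TCP position; "eef_rot": TCP orientation; "wrist_force": force on the tool from outside, world axes, zero at the start; "wrist_torque": the same for the moment, N m; "finger_gap": finger opening in mm.
Only numpy, scipy, OpenCV 4.12 (cv2) and the standard library are available. Lean on these libraries where they do the work, as an engineer would, in place of code of your own. Each camera call takes 0.05 s, during which the arm holds its last target. There are 200 camera calls.

## Working session

There is one attempt and no reset: what is moved stays moved. The work goes in short steps, Python scripts to look and compute and a tool call to move; the robot and the scene stay as the last step left them, time stands still between calls to the robot, and variables do not carry over. Pictures are saved under pics/ and viewed, about 8 in all and at most 12, crops included, and the job is handed in when it is done.

Besides the shell and the picture viewer there is one more tool, called after "Emit:" as a command line: name --pt "numbers of a row" for each row, then --argument value for the rest. apply_moves: Moves the arm, as the interface text tells. Its arguments: {"type":"object","properties":{"rows":{"type":"array"}},"required":["rows"]}

```bash
mkdir -p pics; ls; python3 - <<'E'
from workcell import *
import cv2,numpy as np
s=read_state();print(s)
for n in("scene","top"):
    p,d=read_camera(n);cv2.imwrite(f"pics/{n}0.png",p);np.save(f"pics/{n}0.npy",d);i=camera_info(n);print(n,i)
E
```

```text
pics
{'time_s': 0.0, 'joint_positions': array([ 1.15709732e+00,  2.64742015e-01,  1.60532878e+00, -2.83410390e-05,
        1.27371047e+00, -3.69333896e-02]), 'dq': array([ 0.00101759, -0.00023127,  0.0014956 ,  0.0017173 , -0.00027628,
       -0.00136952]), 'effort': array([ 1.00233505e-03, -5.02122223e+01, -3.56877816e+01,  7.29964301e-02,
        2.94777914e-02, -1.72205764e-04]), 'position': array([248.09418673, 627.00589515, 237.41993739]), 'eef_rot': array([-2.31280061e-04,  1.87266360e-01,  9.82308563e-01, -1.06966755e-03]), 'wrist_force': array([ 0.2737046 , -0.34594444,  0.05855082]), 'wrist_torque': array([ 1.31773588e-02,  2.43648587e-03, -8.91750551e-05]), 'finger_gap': 88.20105721861806}
scene {'fx': 510.34358804788343, 'fy': 510.34358804788343, 'cx': 325.3754178016719, 'cy': 204.32206954165167, 'origin': array([1170.35720031, -977.99491462,  992.38314514]), 'attitude': array([-0.42246624,  0.86095939,  0.25964694, -0.11337844])}
top {'fx': 471.3613923054085, 'fy': 471.3613923054085, 'cx': 324.03894536046806, 'cy': 186.32086221026316, 'origin': array([ 452.827694  ,    9.35929757, 1546.79741674]), 'attitude': array([ 0.01685473, -0.69892285,  0.71455058, -0.02530274])}
```

View pics/scene0.png

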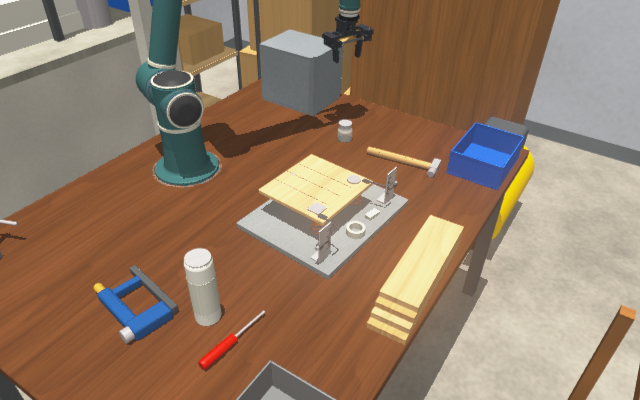

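View pics/top0.png

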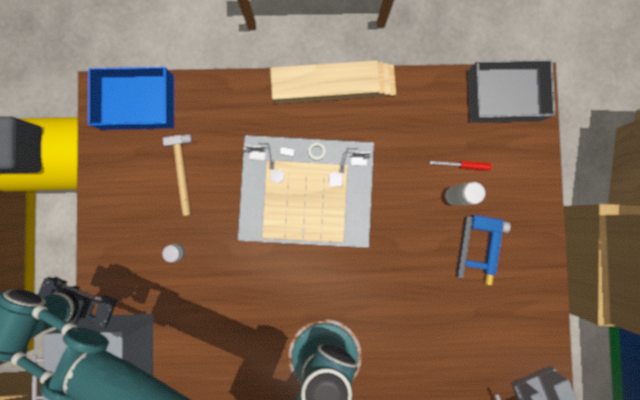

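```bash
cat > h.py <<'E'
from workcell import *
import cv2,numpy as np
from scipy.spatial.transform import Rotation as R
def cam(n):
    i=camera_info(n);q=i["attitude"];return i,R.from_quat([q[1],q[2],q[3],q[0]]).as_matrix()
def ray(n,u,v,z):
    i,M=cam(n);d=M@[(u-i["cx"])/i["fx"],(v-i["cy"])/i["fy"],1];o=i["origin"];return o+d*(z-o[2])/d[2]
def proj(n,p):
    i,M=cam(n);c=M.T@(np.asarray(p,float)-i["origin"]);return np.array([i["cx"]+i["fx"]*c[0]/c[2],i["cy"]+i["fy"]*c[1]/c[2]])
E
python3 - <<'E'
from h import *
s=cv2.imread("pics/scene0.png");t=cv2.imread("pics/top0.png")
f=lambda im,x,y,w,h,k:cv2.resize(im[y:y+h,x:x+w],None,fx=k,fy=k,interpolation=cv2.INTER_CUBIC)
a=f(s,305,215,40,50,9);b=f(s,370,160,40,50,9)
cv2.imwrite("pics/c1.png",np.hstack([a,b]))
cv2.imwrite("pics/c2.png",f(t,230,130,155,75,5))
hsv=cv2.cvtColor(t,cv2.COLOR_BGR2HSV)
for lab,(x,y,w,h) in dict(L=(268,166,20,20),R=(326,170,20,20)).items():
    m=(hsv[y:y+h,x:x+w,1]<50).astype(np.uint8);n,_,st,ce=cv2.connectedComponentsWithStats(m)
    for k in range(1,n):
        if st[k,4]>30:
            u,v=ce[k]+[x,y];print(lab,st[k],u,v,ray("top",u,v,105))
m=cv2.inRange(hsv,(0,0,90),(180,45,255));m[:, :225]=0;m[:,385:]=0;m[:125]=0;m[255:]=0
m|=cv2.inRange(hsv,(8,50,150),(30,255,255))*0
c=max(cv2.findContours(m,cv2.RETR_EXTERNAL,cv2.CHAIN_APPROX_NONE)[0],key=cv2.contourArea)
r=cv2.minAreaRect(c);print(r)
for p in cv2.boxPoints(r):print(p,ray("top",*p,20)[:2])
E
```

```text
L [  2   0  14  17 175] 276.19428571428574 174.96571428571428 [576.76500666 137.012201   105.        ]
R [  2   0  16  17 216] 335.52777777777777 178.63425925925927 [561.56407436 -44.61621377 105.        ]
((306.042724609375, 191.24185180664062), (131.509765625, 105.91654968261719), 3.224522590637207)
[237.41309 240.41765] [375.57857808 272.5701065 ]
[243.37079 134.66878] [718.15429466 249.24745825]
[374.67236 142.06606] [ 684.99367852 -178.57860336]
[368.71466 247.81493] [ 342.11290573 -149.43978214]
```

View pics/c1.png

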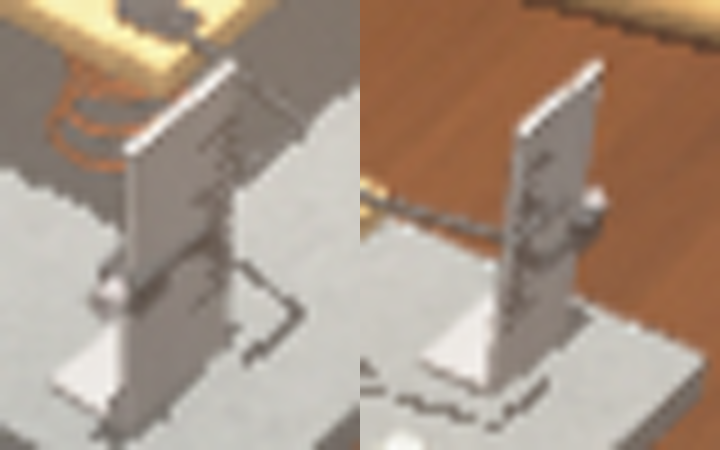

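View pics/c2.png

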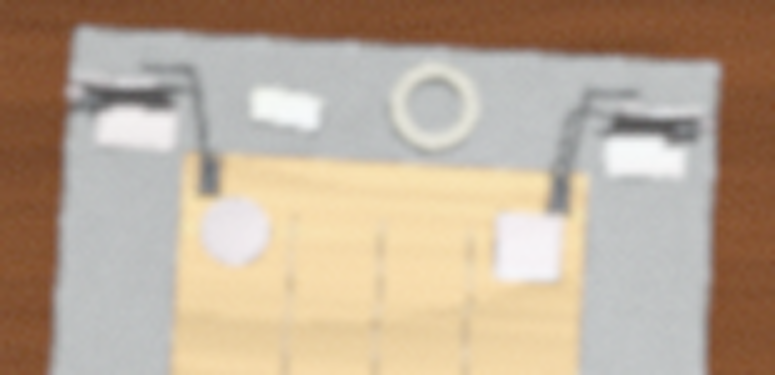

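```bash
cat >> h.py <<'E'
PL=ray("top",277.0,176.2,105);PR=ray("top",335.7,179.2,105)
d=(PL-PR)[:2];yaw=np.arctan2(-d[0],d[1])
C,S=np.cos(yaw),np.sin(yaw);X=np.array([C,S]);Y=np.array([-S,C])
mid=(PL+PR)[:2]/2;ORG=mid-162*X
def w(x,y,z):return np.r_[ORG+x*X+y*Y,z]   # board xy, world z
E
python3 - <<'E'
from h import *
print(PL,PR,np.linalg.norm(d),yaw,ORG)
print("stand ctr",np.mean([[375.6,272.6],[718.2,249.2],[685,-178.6],[342.1,-149.4]],0))
def inv(p): q=p[:2]-ORG;return q@X,q@Y
for n,u,v in(("Ltip",230+140/5,130+67/5),("Lbend",230+190/5,130+68/5),("Rbend",230+590/5,130+93/5),("Rtip",230+640/5,130+93/5)):
    p=ray("top",u,v,103);print(n,p,inv(p))
for s in(1,-1):
  for yy in(90,105,115,125,140):
    print(s,yy,[ (np.array(proj("scene",w(250,s*yy,z)))-([370,160] if s>0 else [305,215]))*9+([360,0] if s>0 else [0,0]) for z in (132,103,80,60)])
E
```

```text
[572.91718922 134.60819612 105.        ] [559.81261137 -45.10305955 105.        ] 180.18841632395953 -0.07279134748023543 [404.79389582  56.53435568]
stand ctr [530.225  48.45 ]
Ltip [675.68506724 191.56597262 103.        ] (np.float64(260.3533633641056), np.float64(154.37516156546994))
Lbend [674.42642705 160.81553645 103.        ] (np.float64(261.3344457240519), np.float64(123.61461902612544))
Rbend [653.77732674 -85.39622171 103.        ] (np.float64(258.64628961576125), np.float64(-123.44688954419932))
Rtip [ 653.13311675 -116.26932149  103.        ] (np.float64(260.24909605570355), np.float64(-154.28508513885888))
1 90 [array([429.02345915, 198.55957238]), array([421.26063245, 270.78205219]), array([415.234442  , 326.84750814]), array([410.08540558, 374.75224618])]
1 105 [array([453.84065098, 177.60942707]), array([445.8325921 , 249.62345538]), array([439.61518681, 305.53468277]), array([434.30218363, 353.31289809])]
1 115 [array([470.2096447 , 163.79107085]), array([462.04189071, 235.66583789]), array([455.69993124, 291.47394132]), array([450.28009848, 339.16749536])]
1 125 [ar
[... 377 characters left out ...]
4]), array([321.71199523, 110.2890955 ]), array([318.93054493, 159.64720553])]
-1 105 [array([299.63340701,   2.72811411]), array([295.78180026,  77.57484391]), array([292.79762833, 135.5650605 ]), array([290.25181864, 185.0367596 ])]
-1 115 [array([279.70447894,  19.55169117]), array([276.09550958,  94.52645433]), array([273.29963395, 152.60955002]), array([270.91467053, 202.15612406])]
-1 125 [array([259.58689922,  36.53452393]), array([256.22531183, 111.63642475]), array([253.62136946, 169.8116256 ]), array([251.40032798, 219.43236047])]
-1 140 [array([229.05090618,  62.31235955]), array([226.06951236, 137.60319384]), array([223.7604592, 195.9150269]), array([221.79120992, 245.64559938])]
```

```bash
cat >> h.py <<'E'
K=8
def rect(img,s,x=260,y0=110,y1=190,z0=45,z1=140):
    ys,zs=np.meshgrid(np.arange(y0,y1,1/K),np.arange(z1,z0,-1/K))
    i,M=cam("scene");P=np.stack([ORG[0]+x*X[0]+s*ys*Y[0],ORG[1]+x*X[1]+s*ys*Y[1],zs],-1)
    c=(P-i["origin"])@M
    u=i["cx"]+i["fx"]*c[...,0]/c[...,2];v=i["cy"]+i["fy"]*c[...,1]/c[...,2]
    return cv2.remap(img,u.astype(np.float32),v.astype(np.float32),cv2.INTER_CUBIC)
def view(img,s):
    r=rect(img,s);r=cv2.resize(r,None,fx=.6,fy=.6)
    k=K*.6
    for z in range(50,140,10):
        y=int((140-z)*k);cv2.line(r,(0,y),(12 if z!=100 else 30,y),(0,0,255),1)
    for yy in range(120,190,10):
        cv2.line(r,(int((yy-110)*k),0),(int((yy-110)*k),8),(255,0,0),1)
    return r
E
python3 - <<'E'
from h import *
s=cv2.imread("pics/scene0.png")
cv2.imwrite("pics/r0.png",np.hstack([view(s,1),view(s,-1)]))
g=cv2.cvtColor(s,cv2.COLOR_BGR2GRAY)
for sg in(1,-1):
    r=rect(g,sg).astype(int);print(sg);print("z    ",[150,153,156,159,162,166,170])
    for z in range(122,50,-2): print(z,[r[int((140-z)*K),int((y-110)*K)] for y in(135,141,147,150,153,156,159,162,166,170)])
st=read_state();q=st["eef_rot"];Rm=R.from_quat([q[1],q[2],q[3],q[0]]).as_matrix();print(Rm.round(3))
import workcell;print(getattr(workcell,"hold_point_z",None))
E
```

```text
1
z     [150, 153, 156, 159, 162, 166, 170]
122 [np.int64(114), np.int64(108), np.int64(107), np.int64(116), np.int64(127), np.int64(130), np.int64(131), np.int64(131), np.int64(128), np.int64(128)]
120 [np.int64(118), np.int64(123), np.int64(120), np.int64(119), np.int64(124), np.int64(130), np.int64(131), np.int64(130), np.int64(128), np.int64(127)]
118 [np.int64(116), np.int64(127), np.int64(127), np.int64(128), np.int64(127), np.int64(129), np.int64(132), np.int64(130), np.int64(128), np.int64(127)]
116 [np.int64(104), np.int64(120), np.int64(130), np.int64(131), np.int64(132), np.int64(129), np.int64(132), np.int64(131), np.int64(128), np.int64(126)]
114 [np.int64(93), np.int64(123), np.int64(132), np.int64(131), np.int64(132), np.int64(131), np.int64(131), np.int64(131), np.int64(129), np.int64(125)]
112 [np.int64(91), np.int64(126), np.int64(131), np.int64(131), np.int64(131), np.int64(131), np.int64(130), np.int64(130), np.int64(130), np.int64(126)]
110 [np.int64(92), np.int64(110), np.int64(130), np.int64(130), np.int64(129), np.int64(131), np.int64(131), np.int64(130), np.i
[... 9463 characters left out ...]
nt64(205), np.int64(124), np.int64(204), np.int64(177), np.int64(149), np.int64(136), np.int64(135), np.int64(131), np.int64(132), np.int64(133)]
56 [np.int64(203), np.int64(128), np.int64(204), np.int64(181), np.int64(155), np.int64(139), np.int64(133), np.int64(133), np.int64(131), np.int64(132)]
54 [np.int64(189), np.int64(160), np.int64(202), np.int64(183), np.int64(159), np.int64(138), np.int64(132), np.int64(131), np.int64(132), np.int64(132)]
52 [np.int64(165), np.int64(192), np.int64(200), np.int64(183), np.int64(158), np.int64(137), np.int64(132), np.int64(131), np.int64(132), np.int64(132)]
[[-0.93   0.368 -0.001]
 [ 0.368  0.93  -0.002]
 [ 0.    -0.002 -1.   ]]
-18.700000000000003
```

View pics/r0.png

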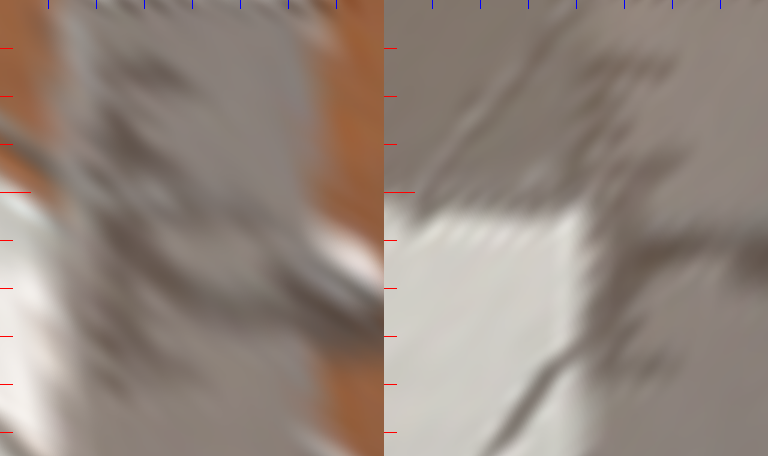

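```bash
cat >> h.py <<'E'
def cloud(d):
    i,M=cam("scene");v,u=np.indices(d.shape)
    c=np.stack([(u-i["cx"])/i["fx"]*d,(v-i["cy"])/i["fy"]*d,d],-1);P=c@M.T+i["origin"]
    q=P[...,:2]-ORG;return np.stack([q@X,q@Y,P[...,2]],-1)
E
python3 - <<'E'
from h import *
B=cloud(np.load("pics/scene0.npy"))
print("pads",[B[int(v),int(u)].round(1) for u,v in(proj("scene",PL),proj("scene",PR))])
for s in(1,-1):
    y=B[...,1]*s
    m=(B[...,0]>225)&(B[...,0]<290)&(y>105)&(y<195)&(B[...,2]>45)&(B[...,2]<136)
    r,c=np.nonzero(m);print(s,r.min(),r.max(),c.min(),c.max())
    for k in range(r.min(),r.max()+1):
        print(k,' '.join(f"{B[k,j,0]:.0f}/{y[k,j]:.0f}/{B[k,j,2]:.0f}" if m[k,j] else '--' for j in range(c.min(),c.max()+1)))
E
```

```text
pads [array([160.4,  91. , 106.1]), array([161.5, -91.8, 108. ])]
1 167 197 375 396
167 -- -- -- -- -- -- -- -- -- -- -- -- -- -- -- -- -- -- -- -- -- 252/190/133
168 -- -- -- -- -- -- -- -- -- -- -- -- -- -- -- -- -- -- -- 249/184/131 -- 253/188/131
169 -- -- -- -- -- -- -- -- -- -- -- -- -- -- -- -- -- -- 250/175/133 252/179/132 253/182/130 253/189/127
170 -- -- -- -- -- -- -- -- -- -- -- -- -- -- -- -- -- 251/168/133 252/172/132 253/178/129 253/184/126 255/186/126
171 -- -- -- -- -- -- -- -- -- -- -- -- -- -- -- -- 251/162/133 253/165/132 255/167/132 253/178/125 254/183/123 --
172 -- -- -- -- -- -- -- -- -- -- -- -- -- -- -- -- 253/159/132 254/164/130 254/170/126 255/176/124 252/187/116 --
173 -- -- -- -- -- -- -- -- -- -- -- -- -- 250/147/133 251/152/131 254/151/133 255/156/131 252/169/123 252/175/119 252/181/116 255/182/116 --
174 -- -- -- -- -- -- -- -- -- -- -- -- 252/138/135 252/144/132 252/150/129 254/153/129 252/163/122 253/167/120 254/172/118 252/182/112 252/190/107 --
175 -- -- -- -- -- -- -- -- -- -- -- -- 249/143/128 253/142/130 255/146/129 254/154/124 253/162/120 252/1
[... 8190 characters left out ...]
252/164/50 253/160/48 -- -- -- -- -- -- -- -- -- -- -- -- --
251 -- -- -- 250/187/63 252/186/63 253/182/60 252/177/57 249/168/48 253/169/51 252/163/47 -- -- -- -- -- -- -- -- -- -- -- -- -- --
252 -- -- -- 251/188/60 252/186/59 252/181/56 252/176/52 251/170/47 -- -- -- -- -- -- -- -- -- -- -- -- -- -- -- --
253 -- -- -- 251/188/57 253/187/57 253/181/53 252/176/48 -- -- -- -- -- -- -- -- -- -- -- -- -- -- -- -- --
254 -- -- -- 251/188/53 252/185/51 253/182/50 -- -- -- -- -- -- -- -- -- -- -- -- -- -- -- -- -- --
255 -- -- -- 251/189/50 253/186/49 -- -- -- -- -- -- -- -- -- -- -- -- -- -- -- -- -- -- --
256 -- -- 250/191/47 253/191/49 -- -- -- -- -- -- -- -- -- -- -- -- -- -- -- -- -- -- -- --
```

```bash
cat >> h.py <<'E'
def avg(n):
    fs=[read_camera("scene") for _ in range(n)]
    D=np.stack([f[1] for f in fs]);D[D==0]=np.nan
    return np.mean([f[0] for f in fs],0),np.nanmean(D,0)
def show(d,s,x0=254.3):
    B=cloud(d);y=B[...,1]*s
    m=(B[...,0]>x0)&(B[...,0]<285)&(y>105)&(y<197)&(B[...,2]>55)&(B[...,2]<118)
    r,c=np.nonzero(m)
    for k in range(r.min(),r.max()+1):
        print(k,' '.join(f"{j}:{B[k,j,0]:.1f}/{y[k,j]:.0f}/{B[k,j,2]:.1f}" for j in c[r==k]))
E
python3 - <<'E'
from h import *
im,d=avg(20);np.save("pics/rest_d.npy",d);np.save("pics/rest_i.npy",im)
B=cloud(d)
for s in(1,-1):
    y=B[...,1]*s;f=(abs(B[...,0]-252)<4)&(y>150)&(y<180)&(B[...,2]>100)&(B[...,2]<125)
    print(s,"face x",B[f][:,0].mean(),B[f][:,0].std());show(d,s)
    P=[PL,PR][s<0];u,v=proj("scene",P).astype(int);print("pad",B[v-1:v+2,u-1:u+2].mean((0,1)))
st=read_state();print(st["time_s"],st["position"])
E
```

```text
1 face x 253.48813674727188 0.2867898661309218
179 388:254.4/143/115.5
180 389:254.5/150/108.1
181 
182 391:264.0/146/107.2 392:266.1/149/106.8
183 390:264.2/140/107.0 391:266.6/142/107.0 395:256.0/189/75.7 396:258.3/192/75.6
184 389:264.7/134/107.2 390:266.5/137/106.4 394:256.5/183/75.9 395:259.1/184/76.2 396:260.1/189/74.0
185 384:255.8/120/107.2 388:264.5/129/106.3 389:266.3/131/105.6 393:254.5/181/72.3 394:257.4/182/73.2 395:259.7/184/72.9 396:259.5/191/68.8
186 384:256.6/119/104.4 385:259.5/120/105.3 386:262.5/121/106.3 387:264.6/123/106.0 388:266.5/125/105.3 392:254.6/175/71.9 393:256.9/177/71.8 394:258.2/181/70.0 395:259.3/186/67.9 396:259.3/192/64.1
187 387:265.4/122/103.1 391:254.7/169/71.6 392:257.0/171/71.4 393:257.2/177/67.9 394:259.1/180/67.2
188 390:254.9/162/71.5 391:256.9/165/70.8
189 389:254.7/157/70.6 390:256.8/160/70.2
190 
191 388:254.3/153/65.3
pad [160.63330996  90.61532111 106.38351143]
-1 face x 252.00624269335296 0.34394192778057203
227 336:255.9/122/105.4 337:258.6/121/106.3 338:260.8/119/106.5
228 337:260.0/123/104.8 338:263.1/123/106.5 339:265.0/121/106.1

[... 334 characters left out ...]
237 
238 
239 
240 
241 327:255.8/161/82.6
242 326:255.3/164/81.4
243 324:254.5/172/83.0 325:255.4/169/81.2
244 322:255.7/182/87.5 323:257.2/180/86.7 324:255.2/173/80.3
245 321:255.8/187/87.2 322:257.7/185/87.0 323:257.7/181/83.9
246 320:255.4/191/86.2 321:257.3/189/86.0 322:258.2/186/84.2 323:257.9/181/80.5
247 319:254.4/193/84.2 320:257.1/193/85.2 321:257.8/189/83.1 322:257.7/185/79.8 323:258.0/181/77.0
248 319:254.8/194/81.2 320:257.0/193/81.5 321:257.7/189/79.3 322:258.1/185/76.7
249 320:257.6/193/78.7
pad [160.34121155 -90.36810376 106.53634292]
1.1 [248.37931114 627.63081862 238.71022487]h.py:37: RuntimeWarning: Mean of empty slice
  return np.mean([f[0] for f in fs],0),np.nanmean(D,0)
```

Emit:
apply_moves --pt "0 0 0 -0.1 255" --pt "0 0 0 -0.1 255" --pt "0 0 0 -0.104 255" --pt "-0.024 -0.031 0 0 255" --pt "-0.024 -0.031 0 0 255" --pt "-0.024 -0.031 0 0 255" --pt "-0.024 -0.031 0 0 255" --pt "-0.024 -0.031 0 0 255" --pt "-0.024 -0.031 0 0 255" --pt "-0.024 -0.031 0 0 255" --pt "-0.024 -0.031 0 0 255" --pt "-0.024 -0.031 0 0 255" --pt "-0.024 -0.031 0 0 255" --pt "-0.024 -0.031 0 0 255" --pt "-0.024 -0.031 0 0 255" --pt "-0.024 -0.031 0 0 255" --pt "-0.024 -0.031 0 0 255" --pt "0 0 0 0 255"

```text
time_s: 2.6
position: [572.2, 158.9, 239.2]
eef_rot: [0.004, 0.024, 1.0, 0.002]
wrist_force: [-0.1, -0.1, -0.3]
finger_gap: 0.4
```

Emit:
apply_moves --pt "-0.002 -0.024 0 0 255" --pt "0 0 0.04 0 255" --pt "0 0 0.04 0 255" --pt "0 0 0.03 0 255" --pt "0 0 0 0 255"

```text
time_s: 3.02
position: [580.4, 131.6, 131.5]
eef_rot: [0.01, 0.028, 1.0, 0.004]
wrist_force: [-1.3, -0.9, -0.6]
finger_gap: 0.2
```

```bash
python3 - <<'E'
from h import *
s,_=read_camera("scene");t,_=read_camera("top");st=read_state();print(st["position"],st["wrist_force"])
a=cv2.resize(s[130:270,240:420],None,fx=4,fy=4,interpolation=cv2.INTER_CUBIC)
cv2.imwrite("pics/a1.png",a)
E
```

```text
[583.7127223  132.50407044 137.05846229] [0.19655125 0.37342279 0.73439734]
```

View pics/a1.png

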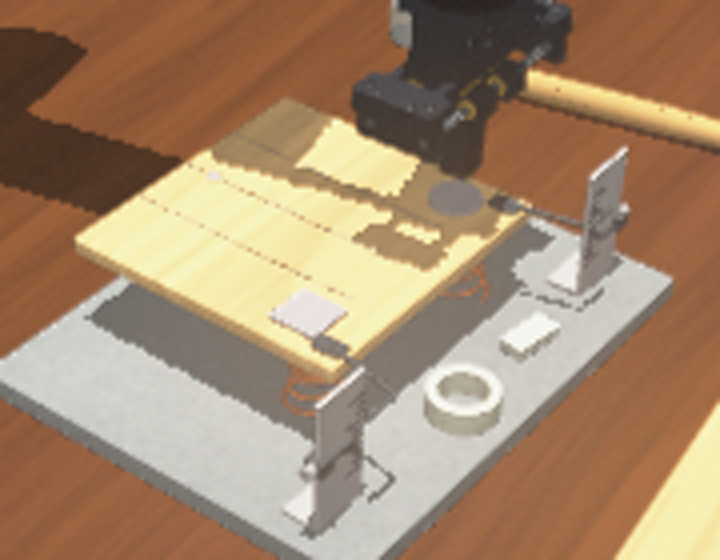

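Emit:
apply_moves --pt "0.011 0.002 0 0 255" --pt "0 0 0 0 255" --pt "0 0 0.014 0 255" --pt "0 0 0 0 255" --pt "0 0 0 0 255"

```text
time_s: 3.53
position: [578.1, 138.5, 132.4]
eef_rot: [0.021, 0.026, 0.999, 0.007]
wrist_force: [0.1, 0.1, 0.1]
finger_gap: 0.5
```

```bash
python3 - <<'E'
from h import *
for _ in range(4):
    st=read_state();print(st["time_s"],st["position"].round(1),st["eef_rot"].round(4),st["dq"].round(3));read_camera("scene")
E
```

```text
3.5333 [578.1 138.5 132.4] [0.0214 0.0264 0.9994 0.0067] [ 0.004  0.003  0.022  0.    -0.008  0.002]
3.5833 [577.6 138.4 131.9] [0.0208 0.0265 0.9994 0.0065] [-0.004  0.007  0.006 -0.001  0.006  0.   ]
3.6333 [577.4 138.2 131.7] [0.0205 0.0265 0.9994 0.0065] [-0.002  0.004  0.002 -0.     0.001  0.   ]
3.6833 [577.4 138.2 131.5] [0.0204 0.0266 0.9994 0.0064] [-0.004  0.004  0.002 -0.002 -0.     0.002]
```

Emit:
apply_moves --pt "0.002 -0.002 0.005 0 255" --pt "0.002 -0.002 0.005 0 255" --pt "0.001 -0.001 0.005 0 255" --pt "0 0 0.005 0 255" --pt "0 0 0 0 255"

```text
time_s: 4.15
position: [572.5, 132.7, 109.0]
eef_rot: [0.02, 0.027, 0.999, 0.006]
wrist_force: [0.1, -0.0, -0.1]
finger_gap: 0.4
```

```bash
cat > st.py <<'E'
from h import *
T=[572.9,134.8]
def st():
    read_camera("scene");s=read_state();q=s["eef_rot"];M=R.from_quat([q[1],q[2],q[3],q[0]]).as_matrix()
    print(round(s["time_s"],2),s["position"].round(1),"F",s["wrist_force"].round(1),"tilt",M[:,2].round(3),"xax",M[:,0].round(3));return s,M
E
python3 -c "
from st import *
s,M=st();print((M.T@(np.r_[T,105]-s['position'])).round(1))"
```

```text
4.2 [572.6 132.7 109.4] F [-0.7  0.  -0.5] tilt [ 0.041  0.012 -0.999] xax [-0.998  0.054 -0.04 ]
[-0.   2.   4.4]
```

Emit:
apply_moves --pt "0 0.001 0.004 0 255" --pt "0 0.001 0.003 0 255" --pt "0 0 0.003 0 255" --pt "0 0 0.003 0 255" --pt "0 0 0.003 0 255"

```text
time_s: 4.62
position: [574.0, 134.7, 94.2]
eef_rot: [0.02, 0.027, 0.999, 0.006]
wrist_force: [-3.5, -1.3, 6.5]
finger_gap: 0.6
```

```bash
cat >> st.py <<'E'
def needle(s,n):
    im,d=avg(n);B=cloud(d);y=B[...,1]*s
    m=(B[...,0]>261.5)&(B[...,0]<275)&(y>126)&(y<152)&(B[...,2]>50)&(B[...,2]<118)
    z=B[m][:,2];print("needle",s,len(z),"med",np.nanmedian(z).round(2),"mean",z.mean().round(2),"y",y[m].min().round(0),y[m].max().round(0));return im,d
E
python3 -W ignore -c "
from st import *
d=np.load('pics/rest_d.npy');B=cloud(d)
for s in(1,-1):
    y=B[...,1]*s;m=(B[...,0]>261.5)&(B[...,0]<275)&(y>126)&(y<152)&(B[...,2]>50)&(B[...,2]<118);print('rest',s,np.median(B[m][:,2]),B[m][:,2].mean())
st();needle(1,6);st()"
```

```text
rest 1 106.918303289719 106.69101292870502
rest -1 106.49592331113513 106.07000456590373
4.67 [573.9 134.7  93.8] F [-1.8 -1.   5.5] tilt [ 0.041  0.011 -0.999] xax [-0.998  0.054 -0.04 ]
needle 1 6 med 97.59 mean 97.32 y 129.0 147.0
5.02 [574.  134.7  94.5] F [-3.4 -2.1  6.2] tilt [ 0.041  0.011 -0.999] xax [-0.998  0.054 -0.041]
```

Emit:
apply_moves --pt "0 0 0.003 0 255" --pt "0 0 0.003 0 255" --pt "0 0 0.003 0 255" --pt "0 0 0.002 0 255"

```text
time_s: 5.35
position: [574.3, 134.5, 87.1]
eef_rot: [0.02, 0.026, 0.999, 0.005]
wrist_force: [-5.1, -1.0, 8.6]
finger_gap: 0.5
```

```bash
python3 -W ignore -c "
from st import *
st();im,d=needle(1,6);show(d,1,254.8);st()"
```

```text
5.4 [574.3 134.5  87. ] F [-3.8 -1.3  7.3] tilt [ 0.04   0.009 -0.999] xax [-0.998  0.053 -0.04 ]
needle 1 7 med 88.22 mean 88.29 y 129.0 148.0
182 394:255.0/184/82.2
183 395:256.1/189/75.9 396:258.7/191/76.2
184 394:257.0/181/76.8 395:259.1/184/76.3 396:259.9/189/73.8
185 394:258.4/180/74.7 395:259.3/185/72.3 396:259.5/191/68.7
186 393:257.4/176/72.6 394:258.1/181/69.9 395:258.5/187/66.7 396:259.4/192/64.3
187 390:255.0/161/75.8 391:265.1/148/88.0 392:266.3/153/86.1 393:257.2/177/67.9 394:259.9/178/68.4
188 389:264.0/138/89.5 390:265.5/142/88.2 391:266.6/146/86.3
189 388:263.2/134/87.7 389:267.0/133/90.0 390:257.7/158/71.6
190 383:255.2/118/89.4 384:257.4/120/89.2 385:260.7/121/90.6 386:261.1/126/87.7 387:265.0/125/90.0 388:266.2/129/88.3
191 385:261.6/120/87.9 386:264.1/121/88.2 387:266.2/124/87.8
5.75 [574.3 134.5  87.3] F [-3.9 -1.3  7.7] tilt [ 0.04   0.009 -0.999] xax [-0.998  0.053 -0.04 ]
```

Emit:
apply_moves --pt "0 0 0.003 0 255" --pt "0 0 0.003 0 255" --pt "0 0 0.003 0 255" --pt "0 0 0.002 0 255"

```text
time_s: 6.08
position: [574.4, 134.3, 81.0]
eef_rot: [0.019, 0.026, 0.999, 0.005]
wrist_force: [-4.4, -2.5, 9.9]
finger_gap: 0.4
```

```bash
python3 -W ignore -c "
from st import *
st();im,d=needle(1,6);show(d,1,254.8);st()"
```

```text
6.13 [574.4 134.3  80.9] F [-4.8 -1.   9.6] tilt [ 0.039  0.008 -0.999] xax [-0.998  0.052 -0.038]
needle 1 8 med 80.7 mean 80.18 y 130.0 149.0
182 390:255.1/157/97.1
183 395:256.5/188/76.5 396:258.3/192/75.5
184 394:256.2/183/75.6 395:259.7/183/77.3 396:259.9/189/73.7
185 389:255.2/153/88.3 394:258.2/180/74.4 395:259.6/184/72.8 396:259.2/192/68.3
186 393:256.6/177/71.3 394:258.6/180/70.7 395:258.7/187/67.0 396:260.1/191/65.3
187 392:258.1/169/73.3 393:256.7/178/67.2 394:259.1/180/67.2
188 390:256.0/160/73.2 391:257.3/164/71.5
189 389:255.3/156/71.5 390:262.1/149/78.5 391:265.4/149/80.0
190 389:264.1/140/81.2 390:266.3/142/80.9 391:266.0/149/76.7
191 388:264.6/133/81.6 389:267.2/134/82.0
192 383:254.9/120/80.6 384:258.4/120/82.4 385:261.1/121/82.9 386:260.2/129/77.8 387:265.8/125/82.9 388:266.5/130/80.5
193 385:261.8/121/79.9 386:266.7/118/83.9 387:266.7/124/80.2
6.48 [574.4 134.4  81.2] F [-4.8 -1.3 11.3] tilt [ 0.039  0.008 -0.999] xax [-0.998  0.052 -0.039]
```

Emit:
apply_moves --pt "0 0 0.003 0 255" --pt "0 0 0.003 0 255" --pt "0 0 0.002 0 255"

```text
time_s: 6.73
position: [574.6, 134.3, 77.5]
eef_rot: [0.019, 0.026, 0.999, 0.004]
wrist_force: [-6.0, -1.5, 10.4]
finger_gap: 0.4
```

```bash
python3 -W ignore -c "
from st import *
st();im,d=needle(1,8);show(d,1,254.8);st();cv2.imwrite('pics/L1.png',np.hstack([view(im.astype(np.uint8),1),cv2.resize(im[160:210,365:405].astype(np.uint8),(365,456),interpolation=cv2.INTER_CUBIC)]))"
```

```text
6.78 [574.6 134.3  77.5] F [-5.5 -1.9  9.8] tilt [ 0.038  0.007 -0.999] xax [-0.998  0.052 -0.038]
needle 1 9 med 76.33 mean 76.13 y 126.0 151.0
183 395:255.7/190/75.2 396:257.2/194/73.9
184 394:255.7/184/74.7 395:257.6/187/73.9 396:259.5/190/73.1
185 394:257.3/182/72.9 395:260.3/183/73.9 396:259.1/192/68.1
186 393:256.4/178/71.0 394:258.1/181/69.9 395:259.0/186/67.4 396:259.7/192/64.7
187 391:255.0/168/72.1 392:257.1/171/71.6 393:257.1/177/67.8 394:258.9/180/66.8
188 391:256.8/165/70.7
189 390:257.0/159/70.5
190 391:264.7/151/74.7
191 389:263.7/141/76.3 390:266.6/142/77.2 391:266.2/149/72.8
192 388:265.2/133/78.4 389:266.3/137/76.4
193 383:256.3/118/78.7 384:259.2/119/79.5 385:257.5/129/73.1 386:259.4/132/72.4 387:265.4/127/78.1 388:266.6/131/76.3
194 384:259.2/120/75.3 385:262.3/120/76.6 386:266.1/120/78.9 387:266.0/126/74.9
7.23 [574.7 134.3  77.7] F [-5.9 -1.5 12. ] tilt [ 0.038  0.008 -0.999] xax [-0.998  0.052 -0.038]
```

View pics/L1.png

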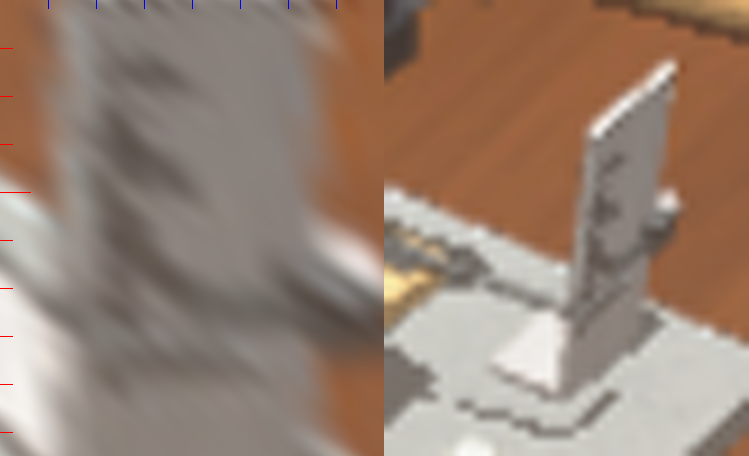

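Emit:
apply_moves --pt "0 0 0.003 0 255" --pt "0 0 0.003 0 255"

```text
time_s: 7.4
position: [575.0, 134.3, 75.1]
eef_rot: [0.019, 0.026, 0.999, 0.004]
wrist_force: [-6.2, -1.2, 11.1]
finger_gap: 0.2
```

```bash
python3 -W ignore -c "
from st import *
st();im,d=needle(1,8);show(d,1,262);st()"
```

```text
7.45 [575.  134.3  74.9] F [-5.5 -0.7 11.4] tilt [ 0.038  0.007 -0.999] xax [-0.998  0.051 -0.038]
needle 1 8 med 72.21 mean 72.66 y 127.0 151.0
191 390:263.0/149/71.5 391:265.3/151/71.3
192 389:264.7/140/73.8 390:266.2/144/72.3
193 388:265.5/133/74.5 389:266.3/138/72.1
194 386:263.8/124/75.1 387:265.8/127/74.5 388:266.1/133/71.2
195 385:262.5/121/72.6 386:265.6/121/73.8
7.9 [575.1 134.4  75.1] F [-5.4 -1.  12.4] tilt [ 0.038  0.007 -0.999] xax [-0.998  0.051 -0.038]
```

Emit:
apply_moves --pt "0 0 0.0005 0 255"

```text
time_s: 7.98
position: [575.2, 134.4, 76.2]
eef_rot: [0.019, 0.026, 0.999, 0.004]
wrist_force: [-5.0, -2.0, 11.8]
finger_gap: 0.6
```

```bash
cat >> st.py <<'E'
def tip(d,s):
    B=cloud(d);y=B[...,1]*s
    m=(B[...,0]>262.3)&(B[...,0]<275)&(y>124)&(y<156)&(B[...,2]>50)&(B[...,2]<118)
    p=np.polyfit(y[m]-154,B[m][:,2],1);print("tip raw",p.round(3),m.sum())
E
python3 -W ignore -c "
from st import *
r=np.load('pics/rest_d.npy');tip(r,1);tip(r,-1)
st();im,d=needle(1,12);tip(d,1);st()"
```

```text
tip raw [6.50000e-02 1.07656e+02] 9
tip raw [-4.00000e-03  1.06028e+02] 14
8.03 [575.3 134.4  76.4] F [-5.6 -1.3 11.1] tilt [ 0.039  0.007 -0.999] xax [-0.998  0.051 -0.038]
needle 1 8 med 74.19 mean 74.13 y 126.0 150.0
tip raw [-0.119 72.234] 8
8.68 [575.3 134.4  76.3] F [-5.1 -1.2 10.9] tilt [ 0.039  0.007 -0.999] xax [-0.998  0.051 -0.038]
```

```bash
python3 -W ignore -c "
from st import *
im,d=needle(1,12);tip(d,1);st()"
```

```text
needle 1 7 med 74.27 mean 74.13 y 130.0 150.0
tip raw [-0.109 72.525] 8
9.33 [575.3 134.4  76.3] F [-6.3 -1.8 11.4] tilt [ 0.039  0.007 -0.999] xax [-0.998  0.051 -0.038]
```

Emit:
apply_moves --pt "0 0 -0.004 0 255" --pt "0 0 -0.005 0 255" --pt "0 0 -0.006 0 255" --pt "0 0 -0.01 0 255" --pt "0 0 -0.02 0 255" --pt "0 0 -0.02 0 255" --pt "0 0 0 0 255" --pt "0 0 0 0 255"

```text
time_s: 10.0
position: [575.1, 135.4, 148.1]
eef_rot: [0.022, 0.025, 0.999, 0.005]
wrist_force: [-0.2, 0.7, -0.3]
finger_gap: 0.3
```

```bash
python3 -W ignore -c "
from st import *
im,d=needle(1,6);tip(d,1);s,M=st();print((M.T@(np.r_[PR[:2],145]-s['position'])).round(1))"
```

```text
needle 1 8 med 105.77 mean 106.12 y 130.0 149.0
tip raw [  0.117 107.892] 9
10.35 [574.  135.1 146.5] F [ 0.4 -0.1 -0.2] tilt [ 0.041  0.008 -0.999] xax [-0.998  0.051 -0.04 ]
[   5.1 -180.7   -0.6]
```

Emit:
apply_moves --pt "0.0005 -0.02 0 0 255" --pt "0.0005 -0.02 0 0 255" --pt "0.0005 -0.02 0 0 255" --pt "0.0005 -0.02 0 0 255" --pt "0.0005 -0.02 0 0 255" --pt "0.0005 -0.02 0 0 255" --pt "0.0005 -0.02 0 0 255" --pt "0.0005 -0.015 0 0 255" --pt "0.0005 -0.008 0 0 255" --pt "0 0 0 0 255"

```text
time_s: 11.18
position: [557.5, -33.1, 137.2]
eef_rot: [0.015, 0.024, 1.0, 0.005]
wrist_force: [-0.5, 0.1, 0.5]
finger_gap: 0.4
```

```bash
python3 -W ignore -c "
from st import *
read_camera('scene');s,M=st();print((M.T@(np.r_[PR[:2],112]-s['position'])).round(1))"
```

```text
11.28 [557.7 -31.7 137.3] F [-0.1  0.6 -0.1] tilt [ 0.031  0.01  -0.999] xax [-0.998  0.047 -0.03 ]
[ -2.  -13.5  25.2]
```

Emit:
apply_moves --pt "-0.001 -0.006 0 0 255" --pt "-0.001 -0.006 0.002 0 255" --pt "0 -0.003 0.005 0 255" --pt "0 0 0.006 0 255" --pt "0 0 0.005 0 255" --pt "0 0 0.003 0 255"

```text
time_s: 11.78
position: [561.0, -44.8, 114.9]
eef_rot: [0.016, 0.021, 1.0, 0.006]
wrist_force: [0.2, -1.2, -0.8]
finger_gap: 0.7
```

```bash
python3 -W ignore -c "
from st import *
read_camera('scene');s,M=st();print((M.T@(np.r_[PR[:2],105]-s['position'])).round(1))"
```

```text
11.88 [560.5 -44.7 114.6] F [-0.4 -0.6 -1.2] tilt [ 0.031  0.011 -0.999] xax [-0.999  0.043 -0.031]
[ 1.  -0.6  9.6]
```

Emit:
apply_moves --pt "0 0 0.005 0 255" --pt "0 0 0.005 0 255" --pt "0 0 0.004 0 255" --pt "0 0 0.003 0 255" --pt "0 0 0.003 0 255" --pt "0 0 0.003 0 255" --pt "0 0 0.003 0 255"

```text
time_s: 12.47
position: [562.9, -43.5, 90.1]
eef_rot: [0.017, 0.021, 1.0, 0.006]
wrist_force: [-3.0, 0.8, 7.5]
finger_gap: 0.3
```

```bash
python3 -W ignore -c "
from st import *
st();im,d=needle(-1,6);tip(d,-1);tip(d,1);st()"
```

```text
12.52 [562.8 -43.6  89.6] F [-2.4  0.8  6.8] tilt [ 0.034  0.011 -0.999] xax [-0.999  0.042 -0.033]
needle -1 12 med 92.61 mean 92.69 y 126.0 152.0
tip raw [-6.6000e-02  9.1849e+01] 12
tip raw [3.20000e-02 1.06445e+02] 9
12.87 [562.9 -43.5  90.3] F [-2.9  0.3  7.5] tilt [ 0.034  0.011 -0.999] xax [-0.999  0.042 -0.033]
```

Emit:
apply_moves --pt "0 0 0.003 0 255" --pt "0 0 0.003 0 255" --pt "0 0 0.003 0 255"

```text
time_s: 13.12
position: [563.2, -43.0, 84.3]
eef_rot: [0.017, 0.021, 1.0, 0.006]
wrist_force: [-3.2, 0.7, 8.9]
finger_gap: 0.4
```

```bash
python3 -W ignore -c "
from st import *
st();im,d=needle(-1,8);tip(d,-1);show(d,-1,255);st()"
```

```text
13.17 [563.1 -43.1  84. ] F [-2.1 -0.   8.5] tilt [ 0.033  0.012 -0.999] xax [-0.999  0.042 -0.033]
needle -1 11 med 84.67 mean 84.75 y 127.0 150.0
tip raw [-6.2000e-02  8.3762e+01] 12
232 336:255.4/120/86.2
233 336:257.6/123/85.9 337:260.2/122/86.5 338:261.9/120/86.0
234 337:262.2/125/86.0 338:264.0/123/85.6
235 336:262.1/129/85.4 337:263.7/127/84.6
236 335:262.7/134/85.9 336:264.5/132/85.4
237 334:262.7/139/85.5 335:264.3/137/84.8
238 333:262.4/143/84.6 334:264.2/141/84.1
239 332:262.7/148/84.7 333:264.0/145/83.4
240 331:263.6/153/85.6 332:264.6/150/83.9
241 327:255.7/161/82.5 331:263.6/153/81.9
242 326:255.6/165/81.8
243 325:255.5/169/81.4
244 322:255.7/182/87.5 323:257.3/180/86.9 324:255.5/173/80.9
245 321:255.8/187/87.2 322:258.1/186/87.6 323:258.7/182/85.4
246 320:256.3/192/87.6 321:257.4/189/86.0 322:258.5/186/84.6 323:258.1/181/80.8
247 320:257.4/193/85.6 321:257.9/189/83.2 322:257.7/185/79.7 323:258.1/181/77.2
248 319:256.4/196/83.6 320:256.9/192/81.3 321:258.3/190/80.2 322:258.1/185/76.7
249 320:257.1/193/77.9
13.62 [563.2 -43.1  84.4] F [-4.3  0.1  8.8] tilt [ 0.033  0.012 -0.999] xax [-0.999  0.042 -0.033]
```

```bash
python3 -W ignore -c "
from st import *
im,d=needle(-1,18);tip(d,-1);st()"
```

```text
needle -1 11 med 85.27 mean 85.33 y 128.0 150.0
tip raw [-0.092 83.825] 14
14.57 [563.2 -43.1  84.4] F [-3.8 -0.   8.8] tilt [ 0.033  0.012 -0.999] xax [-0.999  0.042 -0.033]
```

Emit:
apply_moves --pt "0 0 -0.004 0 255" --pt "0 0 -0.005 0 255" --pt "0 0 -0.006 0 255" --pt "0 0 -0.01 0 255" --pt "0 0 -0.02 0 255" --pt "0 0 -0.03 0 255" --pt "0 0 -0.03 0 255" --pt "0 0 0 0 255" --pt "0 0 0 0 255"

```text
time_s: 15.32
position: [558.7, -44.5, 195.1]
eef_rot: [0.016, 0.021, 1.0, 0.006]
wrist_force: [0.5, 0.5, -1.0]
finger_gap: 0.4
```

```bash
python3 -W ignore -c "
from st import *
im,d=needle(-1,8);tip(d,-1);tip(d,1);st();cv2.imwrite('pics/end.png',im.astype(np.uint8))"
```

```text
needle -1 13 med 106.48 mean 106.27 y 129.0 152.0
tip raw [3.0000e-02 1.0663e+02] 13
tip raw [-2.00000e-03  1.06266e+02] 9
15.77 [557.7 -44.3 192.7] F [-0.4  0.4 -0.4] tilt [ 0.028  0.012 -1.   ] xax [-0.999  0.042 -0.027]
```

View pics/end.png

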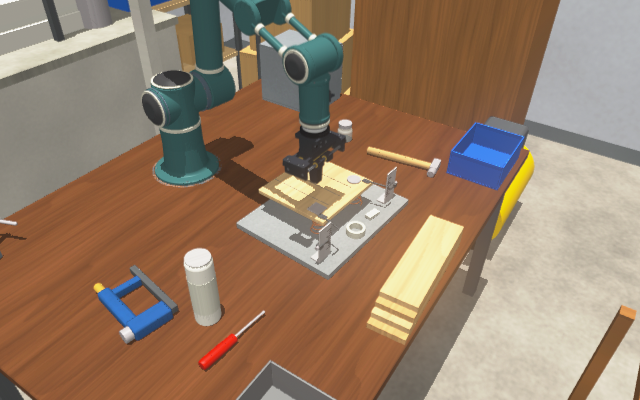

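The picture shows the gripper clear above the board, both corners back up, and the tape, chalk and other items where they were.

```bash
python3 -c "
from workcell import *
job_done();print(read_state()['time_s'])"
```

```text
the job is handed in; nothing more can be done
the job is handed in; nothing more can be done
```

I pressed the far left pad, then the far right pad, each to its mark as estimated from the camera depth. I held each there for over a second, let it spring back, and handed the job in at about 15.8 s.

| | Left (round pad) | Right (square pad) |
|---|---|---|
| Pointer sank | about 34–35 mm | about 22–23 mm |
| Mark below rest (estimate) | about 34 mm | about 23 mm |
| Hold | about 1.3 s | about 1.4 s |
| Press force | about 11 N | about 9 N |

- **Left correction:** before that hold, the left pointer sat about 1.5 mm lower for half a second, which I judged 1–1.5 mm past the mark. I then backed it off.
- **Final check:** both pointers were back at their rest height within the roughly 1 mm measuring noise. The gripper was clear above the board with no force on it, and the things lying around had not moved.
- **Uncertainty:** the level readings are good to about 1–2 mm. The pointer stands about 7 mm in front of the wedge, so levelness could not be read directly from the picture. A rougher colour estimate put the left mark 1–2 mm higher than the depth value I used.
- **Disagreement:** each pointer sank about 1.3 mm per mm of fingertip travel, less than the 1.7 mm that the stated 0.6 mm of pad per mm of pointer implies. I did not find out why, and went by the pointer heights measured from depth.

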